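# Tip the wide mounting block out of its flush tray and lay it on the mat

### The arm

A 6-joint arm with a two-finger parallel gripper is mounted at the origin on the work surface. World frame = base frame: x ahead of the robot, y to its left, z up, the work surface at z = 0. Lengths are in m, angles in rad, forces in N, time in s.
With the tool pointing down it reaches from about 0.4 to 0.825 m from the base axis. Payload 7 kg.
Tool frame: the origin (TCP) lies midway between the tips of the shut fingers; the grasp point (between the pads) lies hold_point_z behind it (hold_point_z is the distance from the TCP to the grasp point, in m); z points along the fingers, y is the line along which they close (so a half turn about z gives the same grasp; the last joint's range is limited). The gripper opens to 88 mm and grips with 3 to 60 N. Pads are 19 mm wide; open, the fingers measure 130 mm over their backs; the gripper's body (78 mm by 193 mm) begins 47 mm behind the grasp point.
Start: joints at [1.42, 0.359, 0.012, 0, -1.224, -0.288], TCP at [0.287, 0.611, 0.227] pointing down, gripper open.
Joint ranges: [-3.07, 3.07], [-1.43, 2.12], [-1.02, 1.25], [-3.03, 1.67], [-3.05, -0], [-3.03, 3.03]. Speed limits (rad/s): [2.39, 2.39, 3.01, 3.14, 3.14, 3.14].

### API

Orientations are given as [roll, pitch, yaw] about the fixed x, y, z axes, in that order (R = Rz(yaw) Ry(pitch) Rx(roll)).
In Python, from station import * gives the robot as it stands.
- The arm moves only by the tool apply_moves, never from a script. Its argument "steps" is a list of rows, each an object with "translation": the shift along the world's x, y, z scaled (see below), a list of three; "rotation": the turn, a rotation vector about the world's x, y, z scaled (see below), a list of three. A call has exactly 10 rows; each row is the pose to reach, as a shift and turn from the pose commanded when the call began; what a row does not reach only later rows make up. The controller multiplies each number of a shift by 250 mm and each number of a turn by 30 degrees. A row lasts 1/12 s, in which the tool goes at most 41.7 mm and 7.16 degrees, less where a joint would pass 70% of its speed; a pose out of reach is approached as far as the arm can. A call with a number of a shift or a turn outside -1 to 1 is refused whole. A call with a gripper value outside its range is refused whole. "jaw" is the closure, from -1 (fully open) to 1 (shut), so that 0 is half open, set as the call begins (left out, the last holds). The fingers move at their own pace and stop on an object; "newtons" is the grip in N (left out, the last holds). Time passes only in rows, so rows that repeat a pose let the fingers close, or fill a call up. It gives the time, the measured TCP pose, the force, the opening and the grip force at its end, in the units of the state.
- get_state(): the state, without advancing time (a new reading comes with each control period).
- grab_frame(name): name is "side" or "top" or "wrist"; returns the picture (384x512x3 uint8, blue, green, red); there is no depth.
- camera_model(name): a dict with "fx", "fy", "cx", "cy" (pixels), "xyz" and "rotation" of the camera in the world. Camera axes: x right, y down, z forward; pixel columns grow to the right and rows downward; lengths in m; the calibration is good to about 2 mm. A picture is of the moment at which its call begins: read the wrist's pose just before it. camera_model takes no time and is no camera call; for the wrist camera it gives the pose at the moment of the call.
- job_done(): hands the job in; it is judged then, once.
The state is a dict: "t": time; "q": joint angles; "qd": joint speeds; "joint_efforts": joint torques, N m; "eef_pos": TCP position; "ee_rot": TCP orientation; "force": force on the tool from outside, world axes, zero at the start; "moment": the same for the moment, N m; "width": finger opening in m; "gripper_force": force on a finger pad.
Only numpy, scipy, OpenCV 4.12 (cv2) and the standard library are available. Lean on these libraries where they do the work, as an engineer would, in place of code of your own. Each camera call takes 0.05 s, during which the arm holds its last target. There are 200 camera calls.

### The job

Of the two aluminium mounting blocks lying flush in the dark grey spares trays, take out the wide one: press down its end over the hollow half of the pocket so that it tips and its other end stands up, grip that raised end, lift the block out and set it down flat, top side up, in the middle of the work mat without dropping it. Leave the narrow block lying in its own tray.

Things in the scene. Friction and masses are not known exactly. Their poses are not given: they have to be found in the camera images.
- wide_block: Wide aluminium block: 90 long (x) x 44 wide (y) x 20 thick (z), about 0.2 kg. Origin: centre of underside. Starts flat, top flush with the rim of wide_tray, +x end (far from the robot) over the hollow. Pressed down lightly 15 mm from its +x end it tips 28 degrees (that spot sinks 13 mm) and stays; its -x end then stands 18 to 20 mm above the rim, to be gripped across the width.
- wide_tray: Dark grey tray fixed to the bench, 130 (x) x 92 (y) x 50 high; flat rim 50 above the bench. Origin: centre of underside. One pocket, 97 (x) x 48 (y), central: the -x half has a flat floor 20 below the rim, the +x half is hollow, a 28 degree ramp falling from x = 0 towards +x. Stands left or right of the like-sized other tray; both have +x away from the robot, turned up to 23 degrees.
- narrow_block: The other aluminium block, to be left alone: 90 long (x) x 28 wide (y) x 20 thick (z), otherwise alike, flush in a tray of the same outer size (130 x 92 x 50), whose pocket is 97 x 32. Origin: centre of its underside.
- mat: Flat grey work mat fixed to the bench on the right (-y side), 160 x 160 x 4 thick, its top 4 above the bench. Origin: centre of its underside.
Not all that is in view belongs to the job. Leave any purple look-alike of the wide_block alone. Leave any orange look-alike of the mat alone.

How it is judged:
By the outcome, as a careful person would: the job done as asked, in the order asked, and still so for the second after the job is handed in, with the robot touching nothing.
It also fails if it takes over 53 s, if anything falls off the work surface, if the arm or the gripper's body presses on something with over 40 N, if the wrist force passes 120 N, or if a joint passes its speed limit or range.

## Working session

There is one attempt and no reset: what is moved stays moved. The work goes in short steps, Python scripts to look and compute and a tool call to move; the robot and the scene stay as the last step left them, time stands still between calls to the robot, and variables do not carry over. Pictures are saved under pics/ and viewed, at most 10 in all, crops included, and the job is handed in when it is done.

Besides the shell and the picture viewer there is one more tool, called after "Request:" by a JSON object that holds its "name" and its "arguments", one argument or row to a line. apply_moves: Moves the arm, as the interface text tells. Shifts and turns lie within -1 to 1; 1 stands for 250 mm of shift or 30 degrees of turn. Its arguments: {"type":"object","properties":{"steps":{"type":"array"},"jaw":{"type":"number"},"newtons":{"type":"number"}},"required":["steps"]}

```bash
mkdir -p pics; ls; python3 - <<'E'
from station import *
import cv2,numpy as np
s=get_state();print({k:np.round(s[k],3).tolist() for k in s})
for n in("top","side"):
    f=grab_frame(n);cv2.imwrite(f"pics/{n}0.png",f)
    m=camera_model(n);print(n,m)
E
```

```text
pics
{'t': 0.0, 'q': [1.42, 0.359, 0.011, -0.0, -1.224, -0.288], 'qd': [-0.001, 0.0, 0.0, -0.001, -0.0, 0.002], 'joint_efforts': [0.002, -58.272, 29.304, 6.996, 0.007, -0.0], 'eef_pos': [0.287, 0.611, 0.226], 'ee_rot': [3.14, -0.0, -0.439], 'force': [-0.429, -0.614, 0.399], 'moment': [0.061, -0.002, -0.008], 'gripper_force': 0.0, 'width': 0.088}
top {'fx': 434.707238437564, 'fy': 434.707238437564, 'cx': 253.88034219991565, 'cy': 192.84235191249397, 'xyz': array([ 0.27110674, -0.00740031,  1.30158574]), 'rotation': array([-2.95901432, -0.0054878 , -1.54891945])}
side {'fx': 407.8494658107287, 'fy': 407.8494658107287, 'cx': 252.74101399698426, 'cy': 194.52730829562145, 'xyz': array([0.02777562, 0.59943889, 0.50008167]), 'rotation': array([-2.08085163, -0.0100133 , -2.45560246])}
```

View pics/top0.png

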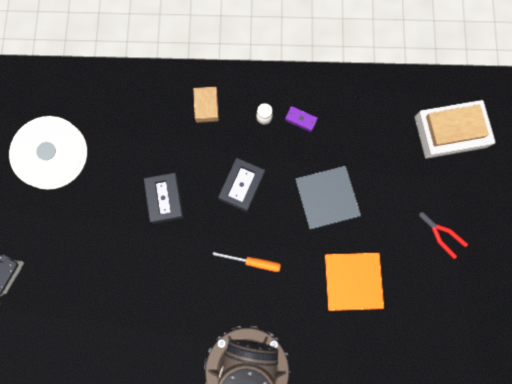

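View pics/side0.png

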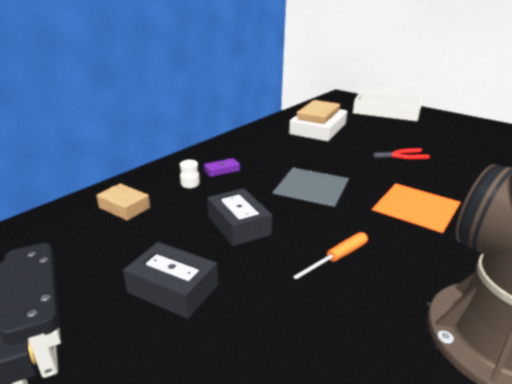

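The top view shows the wide block at about (241,184), the narrow one at (163,198) and the grey mat at (328,197). The purple and orange look-alikes are at (301,118) and (354,281). Next I measure.

```bash
cat >h.py <<'E'
import cv2,numpy as np
from scipy.spatial.transform import Rotation as Ro
def cast(m,uv,z):
    R=Ro.from_euler('xyz',m['rotation']).as_matrix()
    uv=np.atleast_2d(np.float64(uv))
    d=np.c_[(uv[:,0]-m['cx'])/m['fx'],(uv[:,1]-m['cy'])/m['fy'],np.ones(len(uv))]@R.T
    c=np.array(m['xyz']); return c+d*((z-c[2])/d[:,2])[:,None]
def rect(m,mask,z,near):
    cs,_=cv2.findContours(mask,cv2.RETR_EXTERNAL,cv2.CHAIN_APPROX_NONE)
    cs=[c for c in cs if cv2.contourArea(c)>60]
    c=min(cs,key=lambda c:np.hypot(*(c.reshape(-1,2).mean(0)-near)))
    p=cast(m,c.reshape(-1,2),z)[:,:2]
    r=cv2.minAreaRect((p*1000).astype(np.float32))
    return np.round(r[0],1),np.round(r[1],1),round(r[2],1)
E
python3 - <<'E'
from station import *
from h import *
m=camera_model('top');f=cv2.imread('pics/top0.png')
g=f.max(2)
br=(f.min(2)>140).astype(np.uint8)*255
br=cv2.morphologyEx(br,cv2.MORPH_CLOSE,np.ones((3,3)))
print('wide',rect(m,br,.05,(241,184)));print('narrow',rect(m,br,.05,(163,198)))
gr=((g>70)&(g<120)).astype(np.uint8)*255
print('mat',rect(m,gr,.004,(328,197)), f[197,328],f[170,241],f[195,228])
tr=((g>25)).astype(np.uint8)*255
tr=cv2.morphologyEx(tr,cv2.MORPH_CLOSE,np.ones((3,3)))
print('tray',rect(m,tr,.05,(241,184)))
m=camera_model('side');f=cv2.imread('pics/side0.png')
br=cv2.morphologyEx((f.min(2)>140).astype(np.uint8)*255,cv2.MORPH_CLOSE,np.ones((3,3)))
print('wide',rect(m,br,.05,(240,206)));print('narrow',rect(m,br,.05,(172,266)))
E
```

```text
wide (array([526.9,  28.7]), array([47.1, 93.5]), 67.4)
narrow (array([482.1, 256.1]), array([93. , 30.7]), 11.5)
mat (array([538.7,  30. ]), array([ 96.4, 137.2]), 67.5) [150 141 132] [252 248 249] [163 152 153]
tray (array([551.5, -18.4]), array([1152.7, 1629.7]), 1.5)
wide (array([525.1,  32.5]), array([49.7, 95.8]), 67.7)
narrow (array([480. , 259.9]), array([93.3, 33.5]), 11.7)
```

Request:
{"name": "apply_moves", "arguments": {
  "steps": [
    {"translation": [0.03, -0.07, 0], "rotation": [0, 0, 0.01]},
    {"translation": [0.08, -0.18, 0], "rotation": [0, 0, 0.03]},
    {"translation": [0.13, -0.3, 0], "rotation": [0, 0, 0.05]},
    {"translation": [0.18, -0.42, 0], "rotation": [0, 0, 0.07]},
    {"translation": [0.24, -0.54, 0], "rotation": [0, 0, 0.087]},
    {"translation": [0.29, -0.66, 0], "rotation": [0, 0, 0.087]},
    {"translation": [0.34, -0.78, 0], "rotation": [0, 0, 0.087]},
    {"translation": [0.39, -0.88, 0], "rotation": [0, 0, 0.087]},
    {"translation": [0.42, -0.96, 0], "rotation": [0, 0, 0.087]},
    {"translation": [0.44, -1, 0], "rotation": [0, 0, 0.087]}
  ],
  "jaw": 1,
  "newtons": 10
}}

```text
t: 0.93
eef_pos: [0.3971, 0.3586, 0.2265]
ee_rot: [3.141, 0.0, -0.395]
force: [-0.1, -0.4, 0.5]
width: 0.0263
gripper_force: 0.0
```

Request:
{"name": "apply_moves", "arguments": {
  "steps": [
    {"translation": [0.03, -0.07, 0], "rotation": [0, 0, 0]},
    {"translation": [0.08, -0.18, 0], "rotation": [0, 0, 0]},
    {"translation": [0.13, -0.3, 0], "rotation": [0, 0, 0]},
    {"translation": [0.18, -0.42, 0], "rotation": [0, 0, 0]},
    {"translation": [0.24, -0.54, 0], "rotation": [0, 0, 0]},
    {"translation": [0.29, -0.66, 0], "rotation": [0, 0, 0]},
    {"translation": [0.34, -0.78, 0], "rotation": [0, 0, 0]},
    {"translation": [0.39, -0.88, 0], "rotation": [0, 0, 0]},
    {"translation": [0.42, -0.96, 0], "rotation": [0, 0, 0]},
    {"translation": [0.44, -1, 0], "rotation": [0, 0, 0]}
  ]
}}

```text
t: 1.77
eef_pos: [0.5072, 0.1092, 0.2263]
ee_rot: [3.141, 0.0, -0.395]
force: [0.1, 0.0, 0.2]
width: 0.0003
gripper_force: 0.0
```

```bash
python3 - <<'E'
import station
from station import *
from h import *
print([k for k in dir(station) if 'hold' in k.lower()], getattr(station,'hold_point_z',None))
m=camera_model('top');f=cv2.imread('pics/top0.png').astype(int)
gr=(abs(f-[150,141,132]).max(2)<30)
f0=cv2.imread('pics/top0.png');print(f0[197,328],f0[190,163],f0[185,320])
ref=f0[185,320].astype(int)
gr=(abs(f-ref).max(2)<22).astype(np.uint8)*255
gr=cv2.morphologyEx(gr,cv2.MORPH_CLOSE,np.ones((5,5)))
print('mat',rect(m,gr,.004,(328,197)))
m=camera_model('side');f=cv2.imread('pics/side0.png').astype(int)
gr=(abs(f-f[185,312]).max(2)<25).astype(np.uint8)*255
print('mat side',rect(m,cv2.morphologyEx(gr,cv2.MORPH_CLOSE,np.ones((5,5))),.004,(312,186)))
w=camera_model('wrist');s=get_state();print(s['eef_pos'],s['ee_rot'],s['t'],s['force'],s['width'],w)
f=grab_frame('wrist');cv2.imwrite('pics/w1.png',f)
E
```

```text
['hold_point_z'] 0.0188
[150 141 132] [252 249 250] [150 140 131]
mat (array([ 504.8, -231.8]), array([158.7, 158. ]), 15.9)
mat side (array([ 501.4, -228.8]), array([156.1, 159.9]), 16.0)
[0.50724321 0.1092025  0.22627795] [ 3.14102059e+00  3.78680958e-04 -3.94765420e-01] 1.7667 [0.06596255 0.03021065 0.22783791] 0.0002669720355627611 {'fx': 306.6252561788434, 'fy': 306.6252561788434, 'cx': 256.2162773362909, 'cy': 189.14110442386254, 'xyz': array([0.58702267, 0.0761614 , 0.3838693 ]), 'rotation': array([ 2.82675942e+00, -1.12081271e-04, -1.96542107e+00])}
```

View pics/w1.png

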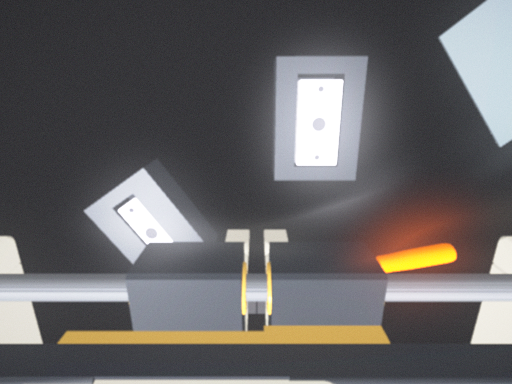

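The wrist view shows the wide block at (319,122) with its tray square to the tool. The narrow block is at (145,220) and part of the mat is at upper right. I refine the wide block's pose from this view.

```bash
python3 - <<'E'
from station import *
from h import *
m=camera_model('wrist');f=cv2.imread('pics/w1.png')
print(f[122,300],f[122,285],f[60,200])
br=(f.min(2)>200).astype(np.uint8)*255
print('wide',rect(m,br,.05,(319,122)))
tr=((f.min(2)>75)).astype(np.uint8)*255
print('tray',rect(m,tr,.05,(319,122)))
E
```

```text
[255 255 255] [203 190 185] [55 52 52]
wide (array([529.7,  28.8]), array([48.5, 90.5]), 67.4)
tray (array([455.5, 131.5]), array([700.2, 377.3]), 67.4)
```

Request:
{"name": "apply_moves", "arguments": {
  "steps": [
    {"translation": [0.04, -0.08, 0], "rotation": [0, 0, 0]},
    {"translation": [0.1, -0.19, 0], "rotation": [0, 0, 0]},
    {"translation": [0.15, -0.29, -0.05], "rotation": [0, 0, 0]},
    {"translation": [0.195, -0.366, -0.15], "rotation": [0, 0, 0]},
    {"translation": [0.195, -0.366, -0.28], "rotation": [0, 0, 0]},
    {"translation": [0.195, -0.366, -0.41], "rotation": [0, 0, 0]},
    {"translation": [0.195, -0.366, -0.52], "rotation": [0, 0, 0]},
    {"translation": [0.195, -0.366, -0.6], "rotation": [0, 0, 0]},
    {"translation": [0.195, -0.366, -0.65], "rotation": [0, 0, 0]},
    {"translation": [0.195, -0.366, -0.664], "rotation": [0, 0, 0]}
  ]
}}

```text
t: 2.65
eef_pos: [0.554, 0.0199, 0.0578]
ee_rot: [3.139, 0.004, -0.393]
force: [0.7, -0.7, -0.4]
width: 0.0006
gripper_force: 0.0
```

Request:
{"name": "apply_moves", "arguments": {
  "steps": [
    {"translation": [0, 0, -0.008], "rotation": [0, 0, 0]},
    {"translation": [0, 0, -0.016], "rotation": [0, 0, 0]},
    {"translation": [0, 0, -0.024], "rotation": [0, 0, 0]},
    {"translation": [0, 0, -0.032], "rotation": [0, 0, 0]},
    {"translation": [0, 0, -0.038], "rotation": [0, 0, 0]},
    {"translation": [0, 0, -0.044], "rotation": [0, 0, 0]},
    {"translation": [0, 0, -0.048], "rotation": [0, 0, 0]},
    {"translation": [0, 0, -0.052], "rotation": [0, 0, 0]},
    {"translation": [0, 0, -0.054], "rotation": [0, 0, 0]},
    {"translation": [0, 0, -0.056], "rotation": [0, 0, 0]}
  ]
}}

```text
t: 3.48
eef_pos: [0.5563, 0.0196, 0.0469]
ee_rot: [-3.141, -0.001, -0.393]
force: [3.1, -0.8, 2.0]
width: 0.0008
gripper_force: 1.5
```

Contact is light at 2 N, so I keep pressing in small steps.

Request:
{"name": "apply_moves", "arguments": {
  "steps": [
    {"translation": [0, 0, -0.004], "rotation": [0, 0, 0]},
    {"translation": [0, 0, -0.008], "rotation": [0, 0, 0]},
    {"translation": [0, 0, -0.011], "rotation": [0, 0, 0]},
    {"translation": [0, 0, -0.014], "rotation": [0, 0, 0]},
    {"translation": [0, 0, -0.016], "rotation": [0, 0, 0]},
    {"translation": [0, 0, -0.018], "rotation": [0, 0, 0]},
    {"translation": [0, 0, -0.02], "rotation": [0, 0, 0]},
    {"translation": [0, 0, -0.02], "rotation": [0, 0, 0]},
    {"translation": [0, 0, -0.02], "rotation": [0, 0, 0]},
    {"translation": [0, 0, -0.02], "rotation": [0, 0, 0]}
  ]
}}

```text
t: 4.32
eef_pos: [0.558, 0.0195, 0.0428]
ee_rot: [-3.14, -0.004, -0.392]
force: [6.9, -5.3, 4.9]
width: 0.0002
gripper_force: 3.7
```

```bash
python3 - <<'E'
from station import *
import cv2,numpy as np
f=grab_frame('side');cv2.imwrite('pics/s2.png',cv2.resize(f[140:300,150:350],None,fx=3,fy=3))
E
```

```text
(no output)
```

View pics/s2.png

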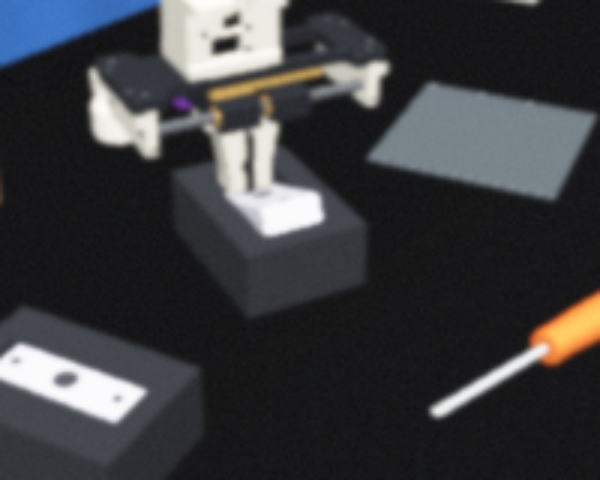

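The block has tipped and its near end stands up, at about (285,205) in the crop. I retract, open and look again.

Request:
{"name": "apply_moves", "arguments": {
  "steps": [
    {"translation": [0, 0, 0.01], "rotation": [0, 0, 0]},
    {"translation": [0, 0, 0.04], "rotation": [0, 0, 0]},
    {"translation": [0, 0, 0.1], "rotation": [0, 0, 0]},
    {"translation": [0, 0, 0.18], "rotation": [0, 0, 0]},
    {"translation": [-0.06, 0.025, 0.28], "rotation": [0, 0, 0]},
    {"translation": [-0.12, 0.05, 0.38], "rotation": [0, 0, 0]},
    {"translation": [-0.18, 0.075, 0.44], "rotation": [0, 0, 0]},
    {"translation": [-0.2, 0.085, 0.48], "rotation": [0, 0, 0]},
    {"translation": [-0.21, 0.088, 0.48], "rotation": [0, 0, 0]},
    {"translation": [-0.21, 0.088, 0.48], "rotation": [0, 0, 0]}
  ]
}}

```text
t: 5.2
eef_pos: [0.5024, 0.0418, 0.1617]
ee_rot: [-3.141, 0.0, -0.393]
force: [0.1, 0.0, -0.0]
width: 0.0004
gripper_force: 0.0
```

Request:
{"name": "apply_moves", "arguments": {
  "steps": [
    {"translation": [0, 0, 0], "rotation": [0, 0, 0]},
    {"translation": [0, 0, 0], "rotation": [0, 0, 0]},
    {"translation": [0, 0, 0], "rotation": [0, 0, 0]},
    {"translation": [0, 0, 0], "rotation": [0, 0, 0]},
    {"translation": [0, 0, 0], "rotation": [0, 0, 0]},
    {"translation": [0, 0, 0], "rotation": [0, 0, 0]},
    {"translation": [0, 0, 0], "rotation": [0, 0, 0]},
    {"translation": [0, 0, 0], "rotation": [0, 0, 0]},
    {"translation": [0, 0, 0], "rotation": [0, 0, 0]},
    {"translation": [0, 0, 0], "rotation": [0, 0, 0]}
  ],
  "jaw": -1
}}

```text
t: 6.03
eef_pos: [0.503, 0.0415, 0.1616]
ee_rot: [-3.142, -0.0, -0.393]
force: [-0.1, 0.4, 0.1]
width: 0.0616
gripper_force: 0.0
```

```bash
python3 - <<'E'
from station import *
import cv2,numpy as np
print(camera_model('wrist'))
a=grab_frame('side');b=grab_frame('wrist');cv2.imwrite('pics/s3r.png',a);cv2.imwrite('pics/w3r.png',b)
a=cv2.resize(a[170:260,190:290],(500,450),interpolation=cv2.INTER_CUBIC)
cv2.imwrite('pics/c3.png',np.hstack([a,cv2.resize(b[0:384,206:462],(300,450))]))
E
```

```text
{'fx': 306.6252561788434, 'fy': 306.6252561788434, 'cx': 256.2162773362909, 'cy': 189.14110442386254, 'xyz': array([0.58277103, 0.00855499, 0.3192245 ]), 'rotation': array([ 2.82719627e+00,  5.33645646e-04, -1.96387450e+00])}
```

View pics/c3.png

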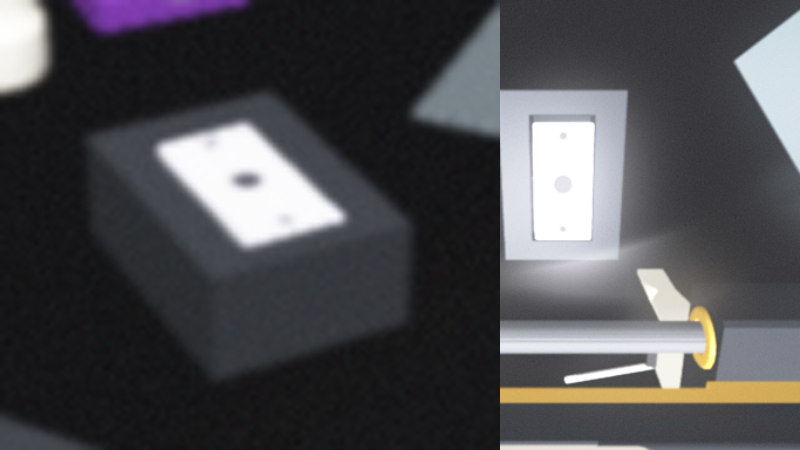

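The block has rocked back flat, so it was not fully tipped; it now sits towards the -x end of the pocket. I press again, deeper.

Request:
{"name": "apply_moves", "arguments": {
  "steps": [
    {"translation": [0.04, -0.015, -0.04], "rotation": [0, 0, 0]},
    {"translation": [0.08, -0.03, -0.09], "rotation": [0, 0, 0]},
    {"translation": [0.12, -0.05, -0.14], "rotation": [0, 0, 0]},
    {"translation": [0.16, -0.066, -0.19], "rotation": [0, 0, 0]},
    {"translation": [0.19, -0.08, -0.24], "rotation": [0, 0, 0]},
    {"translation": [0.21, -0.088, -0.28], "rotation": [0, 0, 0]},
    {"translation": [0.21, -0.088, -0.32], "rotation": [0, 0, 0]},
    {"translation": [0.21, -0.088, -0.35], "rotation": [0, 0, 0]},
    {"translation": [0.21, -0.088, -0.37], "rotation": [0, 0, 0]},
    {"translation": [0.21, -0.088, -0.38], "rotation": [0, 0, 0]}
  ],
  "jaw": 1
}}

```text
t: 6.97
eef_pos: [0.5549, 0.0196, 0.0659]
ee_rot: [3.141, 0.001, -0.393]
force: [0.3, 0.3, -0.7]
width: 0.0138
gripper_force: 0.0
```

Request:
{"name": "apply_moves", "arguments": {
  "steps": [
    {"translation": [0, 0, 0], "rotation": [0, 0, 0]},
    {"translation": [0, 0, 0], "rotation": [0, 0, 0]},
    {"translation": [0, 0, 0], "rotation": [0, 0, 0]},
    {"translation": [0, 0, -0.02], "rotation": [0, 0, 0]},
    {"translation": [0, 0, -0.04], "rotation": [0, 0, 0]},
    {"translation": [0, 0, -0.055], "rotation": [0, 0, 0]},
    {"translation": [0, 0, -0.07], "rotation": [0, 0, 0]},
    {"translation": [0, 0, -0.085], "rotation": [0, 0, 0]},
    {"translation": [0, 0, -0.1], "rotation": [0, 0, 0]},
    {"translation": [0, 0, -0.105], "rotation": [0, 0, 0]}
  ]
}}

```text
t: 7.8
eef_pos: [0.5585, 0.0193, 0.0412]
ee_rot: [-3.14, -0.005, -0.392]
force: [7.2, -7.6, 6.0]
width: 0.0004
gripper_force: 4.7
```

Request:
{"name": "apply_moves", "arguments": {
  "steps": [
    {"translation": [0, 0, -0.002], "rotation": [0, 0, 0]},
    {"translation": [0, 0, -0.004], "rotation": [0, 0, 0]},
    {"translation": [0, 0, -0.006], "rotation": [0, 0, 0]},
    {"translation": [0, 0, -0.008], "rotation": [0, 0, 0]},
    {"translation": [0, 0, -0.01], "rotation": [0, 0, 0]},
    {"translation": [0, 0, -0.011], "rotation": [0, 0, 0]},
    {"translation": [0, 0, -0.012], "rotation": [0, 0, 0]},
    {"translation": [0, 0, -0.012], "rotation": [0, 0, 0]},
    {"translation": [0, 0, -0.012], "rotation": [0, 0, 0]},
    {"translation": [0, 0, -0.012], "rotation": [0, 0, 0]}
  ]
}}

```text
t: 8.63
eef_pos: [0.5591, 0.019, 0.0401]
ee_rot: [-3.14, -0.006, -0.391]
force: [3.1, -7.8, 17.6]
width: 0.0005
gripper_force: 9.2
```

Force has risen to 17.6 N, so it is bottomed. I retract slowly and look.

Request:
{"name": "apply_moves", "arguments": {
  "steps": [
    {"translation": [0, 0, 0.01], "rotation": [0, 0, 0]},
    {"translation": [0, 0, 0.02], "rotation": [0, 0, 0]},
    {"translation": [0, 0, 0.04], "rotation": [0, 0, 0]},
    {"translation": [0, 0, 0.07], "rotation": [0, 0, 0]},
    {"translation": [0, 0, 0.12], "rotation": [0, 0, 0]},
    {"translation": [0, 0, 0.18], "rotation": [0, 0, 0]},
    {"translation": [0, 0, 0.24], "rotation": [0, 0, 0]},
    {"translation": [0, 0, 0.3], "rotation": [0, 0, 0]},
    {"translation": [0, 0, 0.34], "rotation": [0, 0, 0]},
    {"translation": [0, 0, 0.36], "rotation": [0, 0, 0]}
  ]
}}

```text
t: 9.47
eef_pos: [0.5558, 0.0198, 0.1288]
ee_rot: [-3.14, -0.001, -0.393]
force: [-0.1, -0.0, 0.2]
width: 0.0003
gripper_force: 0.0
```

```bash
python3 - <<'E'
from station import *
import cv2,numpy as np
a=grab_frame('side');m=camera_model('wrist');b=grab_frame('wrist');cv2.imwrite('pics/s4r.png',a);cv2.imwrite('pics/w4r.png',b)
np.save('w4.npy',m)
a=cv2.resize(a[170:260,190:290],(400,360),interpolation=cv2.INTER_CUBIC)
cv2.imwrite('pics/c4.png',np.hstack([a,cv2.resize(b[:,150:406],(240,360))]))
E
```

```text
(no output)
```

View pics/c4.png

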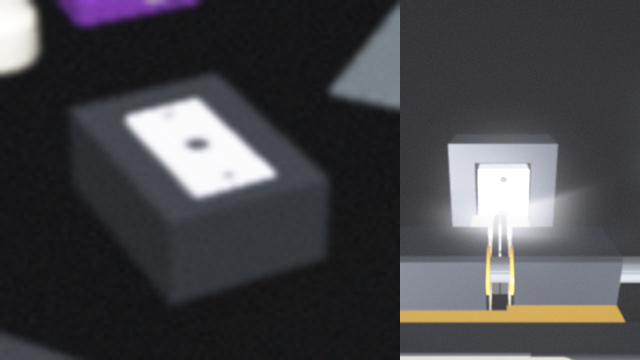

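It is flat again. While the block rotates, the stationary tip drags it towards -x by friction. I check the lateral centre and the position in the pocket, then press while following the top surface towards +x.

```bash
python3 - <<'E'
from h import *
m={'fx':306.625,'fy':306.625,'cx':256.216,'cy':189.141,'xyz':[0.58277103,0.00855499,0.3192245],'rotation':[2.82719627,5.33645646e-04,-1.96387450]}
f=cv2.imread('pics/w3r.png').astype(int)
# profiles through block: world rays onto rim plane
R=np.array([[.923,.384],[-.384,.923]])  # columns block x,y
R=np.array([[.923,-.384],[.384,.923]])
c=np.array([527.5,29.5])
uv=np.array([[u,156] for u in range(190,330)]);q=(cast(m,uv,.05)[:,:2]*1000-c)@R.T
g=f.min(2);v=g[156,190:330];e=np.where(abs(np.diff(v))>14)[0]
print('lateral',[(round(q[i,1],1),int(v[i]),int(v[i+1])) for i in e])
uv=np.array([[245,r] for r in range(60,240)]);q=(cast(m,uv,.05)[:,:2]*1000-c)@R.T
v=g[60:240,245];e=np.where(abs(np.diff(v))>14)[0]
print('long',[(round(q[i,0],1),int(v[i]),int(v[i+1])) for i in e])
E
```

```text
lateral [(np.float64(46.7), 115, 165), (np.float64(45.9), 165, 217), (np.float64(24.5), 214, 184), (np.float64(22.7), 182, 236), (np.float64(21.8), 236, 255), (np.float64(6.6), 255, 238), (np.float64(-6.8), 232, 248), (np.float64(-22.8), 255, 220), (np.float64(-23.7), 220, 202), (np.float64(-45.1), 178, 153), (np.float64(-46.0), 153, 123)]
long [(np.float64(70.3), 89, 111), (np.float64(69.6), 111, 148), (np.float64(68.8), 148, 176), (np.float64(53.8), 193, 178), (np.float64(53.0), 178, 161), (np.float64(48.9), 163, 178), (np.float64(48.1), 178, 238), (np.float64(47.3), 238, 255), (np.float64(-43.1), 254, 202), (np.float64(-59.4), 216, 199), (np.float64(-60.5), 199, 170)]
```

Request:
{"name": "apply_moves", "arguments": {
  "steps": [
    {"translation": [-0.006, -0.005, -0.03], "rotation": [0, 0, 0]},
    {"translation": [-0.006, -0.005, -0.08], "rotation": [0, 0, 0]},
    {"translation": [-0.006, -0.005, -0.13], "rotation": [0, 0, 0]},
    {"translation": [-0.006, -0.005, -0.18], "rotation": [0, 0, 0]},
    {"translation": [-0.006, -0.005, -0.22], "rotation": [0, 0, 0]},
    {"translation": [-0.006, -0.005, -0.26], "rotation": [0, 0, 0]},
    {"translation": [-0.006, -0.005, -0.285], "rotation": [0, 0, 0]},
    {"translation": [-0.006, -0.005, -0.295], "rotation": [0, 0, 0]},
    {"translation": [-0.006, -0.005, -0.3], "rotation": [0, 0, 0]},
    {"translation": [-0.006, -0.005, -0.302], "rotation": [0, 0, 0]}
  ]
}}

```text
t: 10.4
eef_pos: [0.5542, 0.0183, 0.0518]
ee_rot: [-3.142, -0.0, -0.393]
force: [-0.5, 0.6, 0.6]
width: 0.0003
gripper_force: 0.0
```

Request:
{"name": "apply_moves", "arguments": {
  "steps": [
    {"translation": [0.001, 0, -0.007], "rotation": [0, 0, 0]},
    {"translation": [0.004, -0.0015, -0.013], "rotation": [0, 0, 0]},
    {"translation": [0.008, -0.003, -0.018], "rotation": [0, 0, 0]},
    {"translation": [0.012, -0.005, -0.023], "rotation": [0, 0, 0]},
    {"translation": [0.016, -0.0065, -0.028], "rotation": [0, 0, 0]},
    {"translation": [0.02, -0.008, -0.033], "rotation": [0, 0, 0]},
    {"translation": [0.024, -0.01, -0.038], "rotation": [0, 0, 0]},
    {"translation": [0.028, -0.0115, -0.043], "rotation": [0, 0, 0]},
    {"translation": [0.031, -0.013, -0.048], "rotation": [0, 0, 0]},
    {"translation": [0.033, -0.014, -0.052], "rotation": [0, 0, 0]}
  ]
}}

```text
t: 11.23
eef_pos: [0.5623, 0.0147, 0.0386]
ee_rot: [3.141, 0.0, -0.393]
force: [-0.5, -0.7, 4.0]
width: 0.0003
gripper_force: 1.2
```

Request:
{"name": "apply_moves", "arguments": {
  "steps": [
    {"translation": [0.001, 0, -0.003], "rotation": [0, 0, 0]},
    {"translation": [0.002, -0.001, -0.006], "rotation": [0, 0, 0]},
    {"translation": [0.002, -0.001, -0.008], "rotation": [0, 0, 0]},
    {"translation": [0.002, -0.001, -0.01], "rotation": [0, 0, 0]},
    {"translation": [0.002, -0.001, -0.01], "rotation": [0, 0, 0]},
    {"translation": [0.002, -0.001, -0.01], "rotation": [0, 0, 0]},
    {"translation": [0.002, -0.001, -0.01], "rotation": [0, 0, 0]},
    {"translation": [0.002, -0.001, -0.01], "rotation": [0, 0, 0]},
    {"translation": [0.002, -0.001, -0.01], "rotation": [0, 0, 0]},
    {"translation": [0.002, -0.001, -0.01], "rotation": [0, 0, 0]}
  ]
}}

```text
t: 12.07
eef_pos: [0.5634, 0.0145, 0.0375]
ee_rot: [-3.141, -0.001, -0.393]
force: [-2.2, -0.7, 10.1]
width: 0.001
gripper_force: 4.2
```

Request:
{"name": "apply_moves", "arguments": {
  "steps": [
    {"translation": [0, 0, 0.008], "rotation": [0, 0, 0]},
    {"translation": [0, 0, 0.016], "rotation": [0, 0, 0]},
    {"translation": [0, 0, 0.03], "rotation": [0, 0, 0]},
    {"translation": [0, 0, 0.06], "rotation": [0, 0, 0]},
    {"translation": [0, 0, 0.12], "rotation": [0, 0, 0]},
    {"translation": [0, 0, 0.18], "rotation": [0, 0, 0]},
    {"translation": [0, 0, 0.24], "rotation": [0, 0, 0]},
    {"translation": [0, 0, 0.3], "rotation": [0, 0, 0]},
    {"translation": [0, 0, 0.34], "rotation": [0, 0, 0]},
    {"translation": [0, 0, 0.36], "rotation": [0, 0, 0]}
  ]
}}

```text
t: 12.9
eef_pos: [0.5635, 0.0147, 0.1282]
ee_rot: [-3.14, -0.002, -0.393]
force: [0.2, 0.2, 0.0]
width: 0.0004
gripper_force: 0.0
```

```bash
python3 - <<'E'
from station import *
import cv2,numpy as np
a=grab_frame('side');m=camera_model('wrist');b=grab_frame('wrist');cv2.imwrite('pics/s5r.png',a);cv2.imwrite('pics/w5r.png',b)
np.save('w5.npy',m)
a=cv2.resize(a[170:260,190:290],(400,360),interpolation=cv2.INTER_CUBIC)
cv2.imwrite('pics/c5.png',np.hstack([a,cv2.resize(b[:,150:406],(240,360))]))
E
```

```text
(no output)
```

View pics/c5.png

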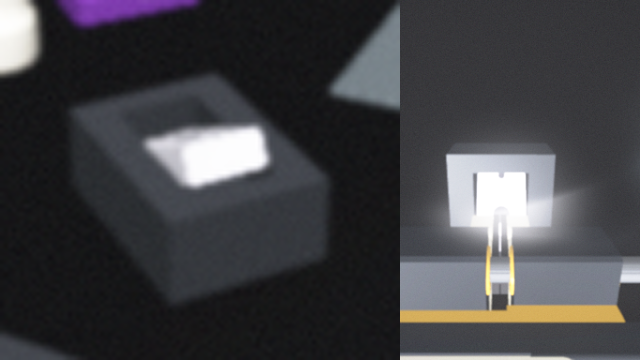

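The block now stays tipped; its raised end is at about (215,155) in the crop. I open, move over the raised end and descend.

Request:
{"name": "apply_moves", "arguments": {
  "steps": [
    {"translation": [-0.015, 0.006, 0], "rotation": [0, 0, 0]},
    {"translation": [-0.045, 0.018, 0], "rotation": [0, 0, 0]},
    {"translation": [-0.08, 0.033, 0], "rotation": [0, 0, 0]},
    {"translation": [-0.12, 0.05, 0], "rotation": [0, 0, 0]},
    {"translation": [-0.16, 0.066, 0], "rotation": [0, 0, 0]},
    {"translation": [-0.19, 0.079, 0], "rotation": [0, 0, 0]},
    {"translation": [-0.21, 0.087, 0], "rotation": [0, 0, 0]},
    {"translation": [-0.22, 0.092, 0], "rotation": [0, 0, 0]},
    {"translation": [-0.223, 0.093, 0], "rotation": [0, 0, 0]},
    {"translation": [-0.223, 0.093, 0], "rotation": [0, 0, 0]}
  ],
  "jaw": -1
}}

```text
t: 13.83
eef_pos: [0.5071, 0.038, 0.1265]
ee_rot: [-3.141, -0.0, -0.393]
force: [0.8, -0.0, 0.4]
width: 0.0615
gripper_force: 0.0
```

Request:
{"name": "apply_moves", "arguments": {
  "steps": [
    {"translation": [0, 0, 0], "rotation": [0, 0, 0]},
    {"translation": [0, 0, 0], "rotation": [0, 0, 0]},
    {"translation": [0, 0, -0.04], "rotation": [0, 0, 0]},
    {"translation": [0, 0, -0.09], "rotation": [0, 0, 0]},
    {"translation": [0, 0, -0.14], "rotation": [0, 0, 0]},
    {"translation": [0, 0, -0.19], "rotation": [0, 0, 0]},
    {"translation": [0, 0, -0.23], "rotation": [0, 0, 0]},
    {"translation": [0, 0, -0.26], "rotation": [0, 0, 0]},
    {"translation": [0, 0, -0.285], "rotation": [0, 0, 0]},
    {"translation": [0, 0, -0.295], "rotation": [0, 0, 0]}
  ]
}}

```text
t: 14.67
eef_pos: [0.5067, 0.0376, 0.0515]
ee_rot: [3.141, 0.001, -0.393]
force: [-0.5, -0.5, 0.5]
width: 0.0876
gripper_force: 0.0
```

Request:
{"name": "apply_moves", "arguments": {
  "steps": [
    {"translation": [0, 0, 0], "rotation": [0, 0, 0]},
    {"translation": [0, 0, 0], "rotation": [0, 0, 0]},
    {"translation": [0, 0, 0], "rotation": [0, 0, 0]},
    {"translation": [0, 0, 0], "rotation": [0, 0, 0]},
    {"translation": [0, 0, 0], "rotation": [0, 0, 0]},
    {"translation": [0, 0, 0], "rotation": [0, 0, 0]},
    {"translation": [0, 0, 0], "rotation": [0, 0, 0]},
    {"translation": [0, 0, 0], "rotation": [0, 0, 0]},
    {"translation": [0, 0, 0], "rotation": [0, 0, 0]},
    {"translation": [0, 0, 0], "rotation": [0, 0, 0]}
  ],
  "jaw": 1,
  "newtons": 15
}}

```text
t: 15.5
eef_pos: [0.5069, 0.0377, 0.0527]
ee_rot: [3.141, 0.0, -0.393]
force: [-1.5, -0.7, 3.0]
width: 0.0441
gripper_force: 15.0
```

The gripper holds a width of 44.1 mm, which matches the block. I firm up the grip and lift.

Request:
{"name": "apply_moves", "arguments": {
  "steps": [
    {"translation": [0, 0, 0], "rotation": [0, 0, 0]},
    {"translation": [0, 0, 0], "rotation": [0, 0, 0]},
    {"translation": [0, 0, 0.01], "rotation": [0, 0, 0]},
    {"translation": [0, 0, 0.03], "rotation": [0, 0, 0]},
    {"translation": [0, 0, 0.06], "rotation": [0, 0, 0]},
    {"translation": [0, 0, 0.1], "rotation": [0, 0, 0]},
    {"translation": [0, 0, 0.15], "rotation": [0, 0, 0]},
    {"translation": [0, 0, 0.21], "rotation": [0, 0, 0]},
    {"translation": [0, 0, 0.27], "rotation": [0, 0, 0]},
    {"translation": [0, 0, 0.32], "rotation": [0, 0, 0]}
  ],
  "newtons": 50
}}

```text
t: 16.33
eef_pos: [0.5074, 0.0379, 0.1346]
ee_rot: [-3.141, -0.001, -0.393]
force: [0.2, -0.2, -1.9]
width: 0.0434
gripper_force: 50.0
```

Request:
{"name": "apply_moves", "arguments": {
  "steps": [
    {"translation": [0, 0, 0.03], "rotation": [0, 0, 0]},
    {"translation": [0, 0, 0.05], "rotation": [0, 0, 0]},
    {"translation": [0, 0, 0.05], "rotation": [0, 0, 0]},
    {"translation": [0, 0, 0.05], "rotation": [0, 0, 0]},
    {"translation": [0, 0, 0.05], "rotation": [0, 0, 0]},
    {"translation": [0, 0, 0.05], "rotation": [0, 0, 0]},
    {"translation": [0, 0, 0.05], "rotation": [0, 0, 0]},
    {"translation": [0, 0, 0.05], "rotation": [0, 0, 0]},
    {"translation": [0, 0, 0.05], "rotation": [0, 0, 0]},
    {"translation": [0, 0, 0.05], "rotation": [0, 0, 0]}
  ]
}}

```text
t: 17.17
eef_pos: [0.507, 0.0377, 0.1449]
ee_rot: [3.141, 0.0, -0.393]
force: [0.1, 0.2, -2.6]
width: 0.0437
gripper_force: 50.0
```

```bash
python3 - <<'E'
from station import *
import cv2,numpy as np
s=get_state();print(s['eef_pos'],s['width'],s['gripper_force'],s['force'],np.round(s['q'],2))
a=grab_frame('side');b=grab_frame('wrist');cv2.imwrite('pics/s6r.png',a)
a=cv2.resize(a[80:260,150:350],(400,360),interpolation=cv2.INTER_CUBIC)
cv2.imwrite('pics/c6.png',np.hstack([a,cv2.resize(b[:,150:406],(240,360))]))
E
```

```text
[0.50696749 0.03774411 0.14487245] 0.04373970982049488 49.99051094055176 [ 0.05679916  0.17258422 -2.6432365 ] [ 0.46  0.16 -0.46 -0.   -0.95  0.72]
```

View pics/c6.png

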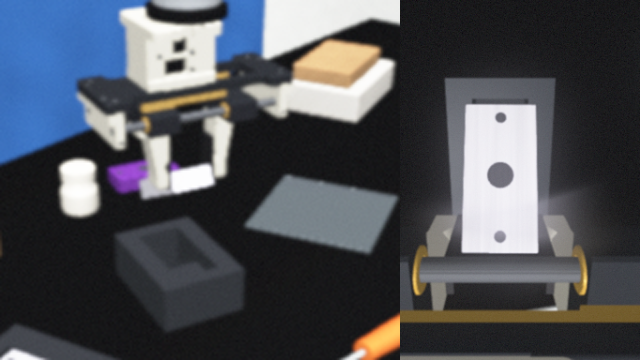

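The wide block is held nose-down with its full top face visible in the wrist view. Next I measure its tilt in the hand from its four corners.

```bash
cat >pose.py <<'E'
from station import *
from h import *
def pose(name):
    s=get_state();m=camera_model('wrist');b=grab_frame('wrist');cv2.imwrite(f'pics/{name}.png',b)
    k=((b.min(2)>175)*255).astype(np.uint8);k[270:]=0
    k=cv2.morphologyEx(k,cv2.MORPH_OPEN,np.ones((5,5)))
    cs,_=cv2.findContours(k,cv2.RETR_EXTERNAL,cv2.CHAIN_APPROX_NONE)
    c=max(cs,key=cv2.contourArea);h=cv2.convexHull(c)
    for e in np.arange(2,20,.5):
        p=cv2.approxPolyDP(h,e,True)
        if len(p)==4:break
    p=p.reshape(-1,2).astype(float);cen=p.mean(0)
    far=p[np.argsort(p[:,1])]; f=far[:2][np.argsort(far[:2,0])]; n=far[2:][np.argsort(far[2:,0])]
    img=np.array([f[0],f[1],n[1],n[0]]);print(img.tolist())
    # block top frame: far = +x, image left = +y
    obj=np.array([[45,22,0],[45,-22,0],[-45,-22,0],[-45,22,0]],float)
    K=np.array([[m['fx'],0,m['cx']],[0,m['fy'],m['cy']],[0,0,1]])
    ok,r,t,err=cv2.solvePnPGeneric(obj,img,K,None,flags=cv2.SOLVEPNP_IPPE)
    Rc=Ro.from_euler('xyz',m['rotation']).as_matrix()
    for ri,ti,e in zip(r,t,err):
        R=Rc@cv2.Rodrigues(ri)[0];P=np.array(m['xyz'])*1000+Rc@ti.ravel()
        print('err',e,'topcentre',P.round(1),'x',R[:,0].round(3),'n',R[:,2].round(3),'pitchdown',np.degrees(np.arcsin(-R[2,0])).round(1),'yaw',np.degrees(np.arctan2(R[1,0],R[0,0])).round(1))
    print('tcp',s['eef_pos'].round(4) if hasattr(s['eef_pos'],'round') else s['eef_pos'],s['ee_rot'],s['t'])
if __name__=='__main__':
    import sys;pose(sys.argv[1])
E
python3 pose.py p1
```

```text
[[220.0, 113.0], [293.0, 112.0], [296.0, 269.0], [216.0, 268.0]]
err [0.64672945] topcentre [536.6  25.8 134.9] x [ 0.849 -0.356 -0.39 ] n [ 0.379 -0.104  0.92 ] pitchdown 22.9 yaw -22.7
err [2.05782687] topcentre [534.8  26.3 136. ] x [ 0.901 -0.377 -0.213] n [ 0.176 -0.128  0.976] pitchdown 12.3 yaw -22.7
tcp [0.507  0.0378 0.145 ] [ 3.14147936e+00  1.22593815e-04 -3.93249223e-01] 17.2667
```

The tilt is roughly 23–28° nose-down. I move over the mat, then rotate nose-up by 25°.

Request:
{"name": "apply_moves", "arguments": {
  "steps": [
    {"translation": [-0.007, -0.05, 0.02], "rotation": [0, 0, 0]},
    {"translation": [-0.02, -0.15, 0.04], "rotation": [0, 0, 0]},
    {"translation": [-0.038, -0.28, 0.05], "rotation": [0, 0, 0]},
    {"translation": [-0.06, -0.42, 0.05], "rotation": [0, 0, 0]},
    {"translation": [-0.08, -0.56, 0.05], "rotation": [0, 0, 0]},
    {"translation": [-0.1, -0.7, 0.05], "rotation": [0, 0, 0]},
    {"translation": [-0.115, -0.83, 0.05], "rotation": [0, 0, 0]},
    {"translation": [-0.13, -0.93, 0.05], "rotation": [0, 0, 0]},
    {"translation": [-0.138, -0.99, 0.05], "rotation": [0, 0, 0]},
    {"translation": [-0.138, -1, 0.05], "rotation": [0, 0, 0]}
  ]
}}

```text
t: 18.15
eef_pos: [0.4715, -0.2149, 0.1577]
ee_rot: [3.141, 0.0, -0.396]
force: [0.9, 0.0, -3.2]
width: 0.0435
gripper_force: 50.0
```

Request:
{"name": "apply_moves", "arguments": {
  "steps": [
    {"translation": [0, -0.005, 0], "rotation": [-0.02, -0.05, 0]},
    {"translation": [0, -0.01, 0], "rotation": [-0.06, -0.14, 0]},
    {"translation": [0, -0.015, 0], "rotation": [-0.1, -0.24, 0]},
    {"translation": [0, -0.02, 0], "rotation": [-0.14, -0.34, 0]},
    {"translation": [0, -0.02, 0], "rotation": [-0.18, -0.44, 0]},
    {"translation": [0, -0.02, 0], "rotation": [-0.22, -0.54, 0]},
    {"translation": [0, -0.02, 0], "rotation": [-0.26, -0.63, 0]},
    {"translation": [0, -0.02, 0], "rotation": [-0.3, -0.72, 0]},
    {"translation": [0, -0.02, 0], "rotation": [-0.32, -0.769, 0]},
    {"translation": [0, -0.02, 0], "rotation": [-0.32, -0.769, 0]}
  ]
}}

```text
t: 18.98
eef_pos: [0.4698, -0.2169, 0.1565]
ee_rot: [3.14, -0.435, -0.392]
force: [-1.1, -0.5, -3.5]
width: 0.0431
gripper_force: 50.0
```

```bash
python3 pose.py p2; python3 - <<'E'
from station import *
import cv2,numpy as np
a=grab_frame('side');cv2.imwrite('pics/s7r.png',a);b=cv2.imread('pics/p2.png')
a=cv2.resize(a[90:210,230:390],(480,360),interpolation=cv2.INTER_CUBIC)
cv2.imwrite('pics/c7.png',np.hstack([a,cv2.resize(b[:,150:406],(240,360))]))
E
```

```text
[[220.0, 113.0], [293.0, 112.0], [296.0, 269.0], [217.0, 269.0]]
err [1.00327436] topcentre [ 500.1 -229.   160.1] x [ 0.922 -0.381  0.07 ] n [-0.014  0.146  0.989] pitchdown -4.0 yaw -22.5
err [1.81901853] topcentre [ 498.7 -229.2  160.2] x [ 0.909 -0.376  0.181] n [-0.214 -0.048  0.976] pitchdown -10.4 yaw -22.5
tcp [ 0.4698 -0.2169  0.1565] [ 3.13988657 -0.43548542 -0.39158966] 18.9833
```

View pics/c7.png

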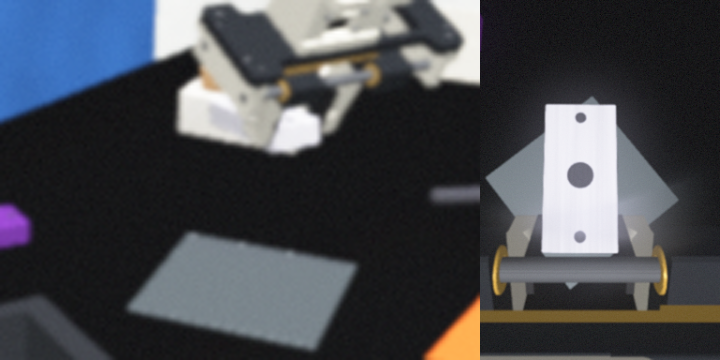

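The wrist view shows the block over the mat and near level. I refine the tilt with line fits to its edges.

```bash
cat >fit.py <<'E'
from h import *
def corners(b):
    S=4
    g=cv2.resize(b.min(2),None,fx=S,fy=S,interpolation=cv2.INTER_CUBIC)
    k=((g>185)*255).astype(np.uint8)
    k[271*S:]=0
    k=cv2.morphologyEx(k,cv2.MORPH_OPEN,np.ones((21,21)))
    cs,_=cv2.findContours(k,cv2.RETR_EXTERNAL,cv2.CHAIN_APPROX_NONE)
    p=(max(cs,key=cv2.contourArea).reshape(-1,2)+.5)/S-.5
    x0,y0=p.min(0);x1,y1=p.max(0)
    my=(p[:,1]>y0+8)&(p[:,1]<y1-12);mx=(p[:,0]>x0+14)&(p[:,0]<x1-14);cx=(x0+x1)/2
    L=[]
    for s in (my&(p[:,0]<cx)&(p[:,0]<x0+8),mx&(p[:,1]<y0+6),my&(p[:,0]>cx)&(p[:,0]>x1-8),mx&(p[:,1]>y1-4)):
        l=cv2.fitLine(p[s].astype(np.float32),cv2.DIST_HUBER,0,.01,.01).ravel();L.append(l)
    def X(a,c):
        t=np.linalg.solve(np.c_[a[:2],-c[:2]],c[2:]-a[2:]);return a[2:]+t[0]*a[:2]
    l,f,r,n=L
    return np.array([X(l,f),X(r,f),X(r,n),X(l,n)],float)
if __name__=='__main__':
    from station import camera_model
    m=camera_model('wrist');Rc=Ro.from_euler('xyz',m['rotation']).as_matrix()
    K=np.array([[m['fx'],0,m['cx']],[0,m['fy'],m['cy']],[0,0,1]])
    obj=np.array([[45,22,0],[45,-22,0],[-45,-22,0],[-45,22,0]],float)
    b=cv2.imread('pics/p2.png');c=corners(b);print(c.round(2).tolist())
    print('profile near edge',b.min(2)[262:276,245].tolist(),'left',b.min(2)[190,212:224].tolist())
    ok,r,t,e=cv2.solvePnPGeneric(obj,c,K,None,flags=cv2.SOLVEPNP_IPPE)
    for ri,ti,ei in zip(r,t,e):
        R=Rc@cv2.Rodrigues(ri)[0];P=np.array(m['xyz'])*1000+Rc@ti.ravel()
        print(ei,P.round(1),'pitchdown',np.degrees(np.arcsin(-R[2,0])).round(1),'n',R[:,2].round(3))
E
python3 fit.py
```

```text
[[219.68, 111.26], [294.28, 111.84], [296.68, 269.38], [215.34, 269.38]]
profile near edge [231, 234, 233, 232, 230, 233, 232, 215, 162, 144, 143, 120, 90, 77] left [133, 134, 132, 135, 137, 181, 228, 238, 237, 238, 239, 239]
[0.29804459] [ 502.9 -230.4  164.4] pitchdown 1.0 n [0.022 0.007 1.   ]
[2.28784548] [ 499.7 -229.2  164.6] pitchdown -15.6 n [-0.253  0.093  0.963]
```

The refined fit (0.3 px) gives 1° nose-down with the centre at (503,-230), which is the mat centre, and the underside at z≈0.144. I add 1.5° nose-up and descend.

Request:
{"name": "apply_moves", "arguments": {
  "steps": [
    {"translation": [0, 0, -0.03], "rotation": [-0.019, -0.046, 0]},
    {"translation": [0, 0, -0.09], "rotation": [-0.019, -0.046, 0]},
    {"translation": [0, 0, -0.16], "rotation": [-0.019, -0.046, 0]},
    {"translation": [0, 0, -0.23], "rotation": [-0.019, -0.046, 0]},
    {"translation": [0, 0, -0.3], "rotation": [-0.019, -0.046, 0]},
    {"translation": [0, 0, -0.37], "rotation": [-0.019, -0.046, 0]},
    {"translation": [0, 0, -0.43], "rotation": [-0.019, -0.046, 0]},
    {"translation": [0, 0, -0.48], "rotation": [-0.019, -0.046, 0]},
    {"translation": [0, 0, -0.51], "rotation": [-0.019, -0.046, 0]},
    {"translation": [0, 0, -0.52], "rotation": [-0.019, -0.046, 0]}
  ]
}}

```text
t: 19.92
eef_pos: [0.4803, -0.2453, 0.085]
ee_rot: [-3.095, -0.397, -0.392]
force: [-0.6, -0.6, -2.2]
width: 0.0436
gripper_force: 50.0
```

Request:
{"name": "apply_moves", "arguments": {
  "steps": [
    {"translation": [0, 0, -0.003], "rotation": [0, 0, 0]},
    {"translation": [0, 0, -0.006], "rotation": [0, 0, 0]},
    {"translation": [0, 0, -0.009], "rotation": [0, 0, 0]},
    {"translation": [0, 0, -0.012], "rotation": [0, 0, 0]},
    {"translation": [0, 0, -0.015], "rotation": [0, 0, 0]},
    {"translation": [0, 0, -0.018], "rotation": [0, 0, 0]},
    {"translation": [0, 0, -0.02], "rotation": [0, 0, 0]},
    {"translation": [0, 0, -0.022], "rotation": [0, 0, 0]},
    {"translation": [0, 0, -0.024], "rotation": [0, 0, 0]},
    {"translation": [0, 0, -0.024], "rotation": [0, 0, 0]}
  ]
}}

```text
t: 20.75
eef_pos: [0.4806, -0.2457, 0.0812]
ee_rot: [-3.092, -0.394, -0.391]
force: [0.3, 0.0, -1.9]
width: 0.0435
gripper_force: 50.0
```

```bash
python3 -c "
from station import *
s=get_state();print(s['eef_pos'],s['force'],s['moment'],s['ee_rot'])"
```

```text
[ 0.48062452 -0.24571638  0.08122286] [ 0.34854598  0.02198115 -1.89297164] [0.44421294 1.64535129 0.00936393] [-3.09184339 -0.39351317 -0.39133745]
```

The commanded pose is not being reached, so I check the joints for a limit.

```bash
python3 -c "
from station import *
import numpy as np
s=get_state();print(np.round(s['q'],3),np.round(s['qd'],3),np.round(s['joint_efforts'],1))"
```

```text
[-0.152  0.103 -1.016  0.639 -0.071  0.712] [-0.     0.    -0.001 -0.001 -0.002 -0.001] [  0.  -28.8  20.1   2.8   1.4   0. ]
```

Joint 3 is at its limit and joint 5 nearly so: the backward lean does not reach this low. I go back up, straighten the tool and turn the block about 160° so that the lean is outward.

Request:
{"name": "apply_moves", "arguments": {
  "steps": [
    {"translation": [0, 0, 0.3], "rotation": [0, 0, 0]},
    {"translation": [0, 0, 0.42], "rotation": [0, 0, 0]},
    {"translation": [0, 0, 0.54], "rotation": [0, 0, 0]},
    {"translation": [0, 0, 0.6], "rotation": [0.04, 0.1, 0]},
    {"translation": [0, 0, 0.6], "rotation": [0.1, 0.24, 0]},
    {"translation": [0, 0, 0.6], "rotation": [0.16, 0.38, 0]},
    {"translation": [0, 0, 0.6], "rotation": [0.22, 0.52, 0]},
    {"translation": [0, 0, 0.6], "rotation": [0.28, 0.66, 0]},
    {"translation": [0, 0, 0.6], "rotation": [0.339, 0.8, 0]},
    {"translation": [0, 0, 0.6], "rotation": [0.339, 0.815, 0]}
  ]
}}

```text
t: 21.58
eef_pos: [0.4822, -0.2462, 0.23]
ee_rot: [-3.091, 0.074, -0.392]
force: [0.9, -1.1, -3.3]
width: 0.0436
gripper_force: 50.0
```

```bash
python3 -c "
from station import *
import numpy as np
s=get_state();print(np.round(s['q'],3),s['eef_pos'],s['ee_rot'],s['width'])"
```

```text
[-0.16   0.188 -0.19  -0.07  -1.255  1.361] [ 0.48224417 -0.24621398  0.23001656] [-3.09065817  0.07424769 -0.39207444] 0.04362270179493237
```

```bash
python3 -c "
from station import *
import numpy as np
from scipy.spatial.transform import Rotation as R
s=get_state()
a=R.from_euler('xyz',s['ee_rot']);b=R.from_euler('xyz',[np.pi,0,-.394])
print(np.degrees((b*a.inv()).as_rotvec())/30)"
```

```text
[-1.44117045e-01 -9.37220396e-02 -6.37489205e-05]
```

Request:
{"name": "apply_moves", "arguments": {
  "steps": [
    {"translation": [0.02, 0.007, 0], "rotation": [-0.03, -0.02, 0]},
    {"translation": [0.05, 0.018, 0], "rotation": [-0.07, -0.045, 0]},
    {"translation": [0.09, 0.03, 0], "rotation": [-0.11, -0.07, 0]},
    {"translation": [0.13, 0.045, 0], "rotation": [-0.144, -0.094, 0]},
    {"translation": [0.17, 0.06, 0], "rotation": [-0.144, -0.094, 0]},
    {"translation": [0.2, 0.072, 0], "rotation": [-0.144, -0.094, 0]},
    {"translation": [0.215, 0.078, 0], "rotation": [-0.144, -0.094, 0]},
    {"translation": [0.22, 0.08, 0], "rotation": [-0.144, -0.094, 0]},
    {"translation": [0.22, 0.08, 0], "rotation": [-0.144, -0.094, 0]},
    {"translation": [0.22, 0.08, 0], "rotation": [-0.144, -0.094, 0]}
  ]
}}

```text
t: 22.42
eef_pos: [0.5354, -0.2259, 0.2311]
ee_rot: [-3.141, -0.005, -0.393]
force: [-0.3, -0.5, -2.3]
width: 0.0434
gripper_force: 50.0
```

Request:
{"name": "apply_moves", "arguments": {
  "steps": [
    {"translation": [0, 0, 0], "rotation": [0, 0, -0.05]},
    {"translation": [0, 0, 0], "rotation": [0, 0, -0.12]},
    {"translation": [0, 0, 0], "rotation": [0, 0, -0.2]},
    {"translation": [0, 0, 0], "rotation": [0, 0, -0.3]},
    {"translation": [0, 0, 0], "rotation": [0, 0, -0.4]},
    {"translation": [0, 0, 0], "rotation": [0, 0, -0.52]},
    {"translation": [0, 0, 0], "rotation": [0, 0, -0.64]},
    {"translation": [0, 0, 0], "rotation": [0, 0, -0.76]},
    {"translation": [0, 0, 0], "rotation": [0, 0, -0.88]},
    {"translation": [0, 0, 0], "rotation": [0, 0, -1]}
  ]
}}

```text
t: 23.25
eef_pos: [0.5352, -0.2261, 0.2313]
ee_rot: [-3.141, -0.006, -0.921]
force: [0.1, -0.5, -2.7]
width: 0.0434
gripper_force: 50.0
```

Request:
{"name": "apply_moves", "arguments": {
  "steps": [
    {"translation": [0, 0, 0], "rotation": [0, 0, -0.1]},
    {"translation": [0, 0, 0], "rotation": [0, 0, -0.2]},
    {"translation": [0, 0, 0], "rotation": [0, 0, -0.3]},
    {"translation": [0, 0, 0], "rotation": [0, 0, -0.4]},
    {"translation": [0, 0, 0], "rotation": [0, 0, -0.5]},
    {"translation": [0, 0, 0], "rotation": [0, 0, -0.6]},
    {"translation": [0, 0, 0], "rotation": [0, 0, -0.7]},
    {"translation": [0, 0, 0], "rotation": [0, 0, -0.8]},
    {"translation": [0, 0, 0], "rotation": [0, 0, -0.9]},
    {"translation": [0, 0, 0], "rotation": [0, 0, -1]}
  ]
}}

```text
t: 24.08
eef_pos: [0.5353, -0.2261, 0.2313]
ee_rot: [-3.141, -0.006, -1.444]
force: [-0.4, 0.1, -2.4]
width: 0.0433
gripper_force: 50.0
```

Request:
{"name": "apply_moves", "arguments": {
  "steps": [
    {"translation": [0, 0, 0], "rotation": [0, 0, -0.1]},
    {"translation": [0, 0, 0], "rotation": [0, 0, -0.2]},
    {"translation": [0, 0, 0], "rotation": [0, 0, -0.3]},
    {"translation": [0, 0, 0], "rotation": [0, 0, -0.4]},
    {"translation": [0, 0, 0], "rotation": [0, 0, -0.5]},
    {"translation": [0, 0, 0], "rotation": [0, 0, -0.6]},
    {"translation": [0, 0, 0], "rotation": [0, 0, -0.7]},
    {"translation": [0, 0, 0], "rotation": [0, 0, -0.8]},
    {"translation": [0, 0, 0], "rotation": [0, 0, -0.9]},
    {"translation": [0, 0, 0], "rotation": [0, 0, -1]}
  ]
}}

```text
t: 24.92
eef_pos: [0.5353, -0.2261, 0.2313]
ee_rot: [-3.141, -0.006, -1.967]
force: [0.1, 0.3, -2.5]
width: 0.0437
gripper_force: 50.0
```

Request:
{"name": "apply_moves", "arguments": {
  "steps": [
    {"translation": [0, 0, 0], "rotation": [0, 0, -0.1]},
    {"translation": [0, 0, 0], "rotation": [0, 0, -0.2]},
    {"translation": [0, 0, 0], "rotation": [0, 0, -0.3]},
    {"translation": [0, 0, 0], "rotation": [0, 0, -0.4]},
    {"translation": [0, 0, 0], "rotation": [0, 0, -0.5]},
    {"translation": [0, 0, 0], "rotation": [0, 0, -0.6]},
    {"translation": [0, 0, 0], "rotation": [0, 0, -0.7]},
    {"translation": [0, 0, 0], "rotation": [0, 0, -0.8]},
    {"translation": [0, 0, 0], "rotation": [0, 0, -0.9]},
    {"translation": [0, 0, 0], "rotation": [0, 0, -1]}
  ]
}}

```text
t: 25.75
eef_pos: [0.5353, -0.2261, 0.2313]
ee_rot: [-3.141, -0.005, -2.491]
force: [-0.1, -0.2, -2.1]
width: 0.0432
gripper_force: 50.0
```

Request:
{"name": "apply_moves", "arguments": {
  "steps": [
    {"translation": [0, 0, 0], "rotation": [0, 0, -0.12]},
    {"translation": [0, 0, 0], "rotation": [0, 0, -0.24]},
    {"translation": [0, 0, 0], "rotation": [0, 0, -0.36]},
    {"translation": [0, 0, 0], "rotation": [0, 0, -0.48]},
    {"translation": [0, 0, 0], "rotation": [0, 0, -0.6]},
    {"translation": [0, 0, 0], "rotation": [0, 0, -0.72]},
    {"translation": [0, 0, 0], "rotation": [0, 0, -0.84]},
    {"translation": [0, 0, 0], "rotation": [0, 0, -0.93]},
    {"translation": [0, 0, 0], "rotation": [0, 0, -0.98]},
    {"translation": [0, 0, 0], "rotation": [0, 0, -1]}
  ]
}}

```text
t: 26.58
eef_pos: [0.5353, -0.2261, 0.2313]
ee_rot: [-3.142, -0.006, -3.013]
force: [-0.3, -1.3, -3.2]
width: 0.0434
gripper_force: 50.0
```

```bash
python3 -c "
from station import *
import numpy as np
s=get_state();print(np.round(s['q'],3),s['eef_pos'],s['ee_rot'],s['width'])"
```

```text
[-6.200e-02  2.050e-01 -1.900e-01  1.000e-03 -1.181e+00 -1.380e+00] [ 0.53533248 -0.22608589  0.2313026 ] [-3.14151631 -0.00554428 -3.01310314] 0.043370148295261306
```

Request:
{"name": "apply_moves", "arguments": {
  "steps": [
    {"translation": [0, 0, 0], "rotation": [-0.01, 0.06, 0]},
    {"translation": [0, 0, -0.02], "rotation": [-0.02, 0.16, 0]},
    {"translation": [0, 0, -0.06], "rotation": [-0.035, 0.27, 0]},
    {"translation": [0, 0, -0.1], "rotation": [-0.05, 0.38, 0]},
    {"translation": [0, 0, -0.14], "rotation": [-0.065, 0.5, 0]},
    {"translation": [0, 0, -0.18], "rotation": [-0.08, 0.62, 0]},
    {"translation": [0, 0, -0.22], "rotation": [-0.094, 0.73, 0]},
    {"translation": [0, 0, -0.26], "rotation": [-0.107, 0.83, 0]},
    {"translation": [0, 0, -0.29], "rotation": [-0.113, 0.876, 0]},
    {"translation": [0, 0, -0.3], "rotation": [-0.113, 0.876, 0]}
  ]
}}

```text
t: 27.42
eef_pos: [0.5354, -0.2255, 0.1534]
ee_rot: [3.139, -0.472, -3.01]
force: [0.2, -0.5, -3.2]
width: 0.0434
gripper_force: 50.0
```

Request:
{"name": "apply_moves", "arguments": {
  "steps": [
    {"translation": [0, 0, -0.03], "rotation": [0, 0, 0]},
    {"translation": [0, 0, -0.06], "rotation": [0, 0, 0]},
    {"translation": [0, 0, -0.1], "rotation": [0, 0, 0]},
    {"translation": [0, 0, -0.13], "rotation": [0, 0, 0]},
    {"translation": [0, 0, -0.15], "rotation": [0, 0, 0]},
    {"translation": [0, 0, -0.16], "rotation": [0, 0, 0]},
    {"translation": [0, 0, -0.16], "rotation": [0, 0, 0]},
    {"translation": [0, 0, -0.16], "rotation": [0, 0, 0]},
    {"translation": [0, 0, -0.16], "rotation": [0, 0, 0]},
    {"translation": [0, 0, -0.16], "rotation": [0, 0, 0]}
  ]
}}

```text
t: 28.25
eef_pos: [0.5359, -0.2257, 0.1167]
ee_rot: [3.141, -0.467, -3.011]
force: [0.4, 1.0, -3.5]
width: 0.0437
gripper_force: 50.0
```

```bash
python3 pose.py p2 | tail -1; python3 fit.py; python3 -c "
from station import *
import numpy as np
s=get_state();print(np.round(s['q'],3),s['eef_pos'],s['ee_rot'],s['moment'])"
```

```text
tcp [ 0.5359 -0.2257  0.1167] [ 3.14088036 -0.46737872 -3.01088014] 28.25
[[220.0, 111.02], [294.76, 111.49], [296.89, 269.18], [215.73, 267.98]]
profile near edge [232, 231, 232, 233, 231, 229, 205, 161, 137, 134, 133, 117, 99, 96] left [126, 125, 125, 126, 130, 153, 205, 233, 237, 238, 238, 239]
[0.25631017] [ 506.1 -230.   124.2] pitchdown 0.3 n [-0.007  0.019  1.   ]
[2.38213918] [ 509.9 -229.7  124.4] pitchdown -18.7 n [0.32  0.016 0.947]
[-0.018  0.561 -0.046  0.067 -1.427 -1.448] [ 0.53584851 -0.22573223  0.11661471] [ 3.14080311 -0.46750099 -3.01082903] [ 0.29598442 -2.13370008  0.00710047]
```

Nearly level now (0.3°), with the underside at z≈0.104. Descend.

Request:
{"name": "apply_moves", "arguments": {
  "steps": [
    {"translation": [-0.002, 0, -0.03], "rotation": [-0.002, 0.016, 0]},
    {"translation": [-0.004, 0, -0.08], "rotation": [-0.002, 0.016, 0]},
    {"translation": [-0.006, 0, -0.13], "rotation": [-0.002, 0.016, 0]},
    {"translation": [-0.008, 0, -0.18], "rotation": [-0.002, 0.016, 0]},
    {"translation": [-0.008, 0, -0.23], "rotation": [-0.002, 0.016, 0]},
    {"translation": [-0.008, 0, -0.28], "rotation": [-0.002, 0.016, 0]},
    {"translation": [-0.008, 0, -0.32], "rotation": [-0.002, 0.016, 0]},
    {"translation": [-0.008, 0, -0.345], "rotation": [-0.002, 0.016, 0]},
    {"translation": [-0.008, 0, -0.36], "rotation": [-0.002, 0.016, 0]},
    {"translation": [-0.008, 0, -0.364], "rotation": [-0.002, 0.016, 0]}
  ]
}}

```text
t: 29.13
eef_pos: [0.5334, -0.2257, 0.0245]
ee_rot: [3.14, -0.478, -3.011]
force: [0.3, -0.1, -2.3]
width: 0.0435
gripper_force: 50.0
```

Request:
{"name": "apply_moves", "arguments": {
  "steps": [
    {"translation": [0, 0, -0.002], "rotation": [0, 0, 0]},
    {"translation": [0, 0, -0.004], "rotation": [0, 0, 0]},
    {"translation": [0, 0, -0.006], "rotation": [0, 0, 0]},
    {"translation": [0, 0, -0.008], "rotation": [0, 0, 0]},
    {"translation": [0, 0, -0.01], "rotation": [0, 0, 0]},
    {"translation": [0, 0, -0.012], "rotation": [0, 0, 0]},
    {"translation": [0, 0, -0.014], "rotation": [0, 0, 0]},
    {"translation": [0, 0, -0.016], "rotation": [0, 0, 0]},
    {"translation": [0, 0, -0.018], "rotation": [0, 0, 0]},
    {"translation": [0, 0, -0.02], "rotation": [0, 0, 0]}
  ]
}}

```text
t: 29.97
eef_pos: [0.5336, -0.2257, 0.0202]
ee_rot: [3.141, -0.477, -3.011]
force: [-0.2, -1.0, -3.0]
width: 0.0435
gripper_force: 50.0
```

```bash
python3 -c "
from station import *
s=get_state();print(s['eef_pos'],s['force'],s['moment'],s['ee_rot'])"
```

```text
[ 0.53362266 -0.22569951  0.02020766] [-0.1804463  -0.95928697 -3.01955106] [ 0.34287427 -2.15272461  0.04281781] [ 3.1405987  -0.47668343 -3.01081144]
```

Request:
{"name": "apply_moves", "arguments": {
  "steps": [
    {"translation": [0, 0, -0.002], "rotation": [0, 0, 0]},
    {"translation": [0, 0, -0.004], "rotation": [0, 0, 0]},
    {"translation": [0, 0, -0.006], "rotation": [0, 0, 0]},
    {"translation": [0, 0, -0.008], "rotation": [0, 0, 0]},
    {"translation": [0, 0, -0.01], "rotation": [0, 0, 0]},
    {"translation": [0, 0, -0.011], "rotation": [0, 0, 0]},
    {"translation": [0, 0, -0.012], "rotation": [0, 0, 0]},
    {"translation": [0, 0, -0.013], "rotation": [0, 0, 0]},
    {"translation": [0, 0, -0.014], "rotation": [0, 0, 0]},
    {"translation": [0, 0, -0.014], "rotation": [0, 0, 0]}
  ]
}}

```text
t: 30.8
eef_pos: [0.5336, -0.2257, 0.0167]
ee_rot: [3.141, -0.477, -3.011]
force: [-0.2, 0.5, -2.3]
width: 0.0437
gripper_force: 50.0
```

```bash
python3 -c "
from station import *
s=get_state();print(s['eef_pos'],s['force'],s['moment'],s['ee_rot'])"
```

```text
[ 0.53360668 -0.22572165  0.01674317] [-0.1800985   0.47464919 -2.28305798] [ 0.28608333 -2.23026423 -0.00340291] [ 3.14056501 -0.47665782 -3.01079304]
```

Request:
{"name": "apply_moves", "arguments": {
  "steps": [
    {"translation": [0, 0, -0.002], "rotation": [0, 0, 0]},
    {"translation": [0, 0, -0.004], "rotation": [0, 0, 0]},
    {"translation": [0, 0, -0.006], "rotation": [0, 0, 0]},
    {"translation": [0, 0, -0.008], "rotation": [0, 0, 0]},
    {"translation": [0, 0, -0.009], "rotation": [0, 0, 0]},
    {"translation": [0, 0, -0.01], "rotation": [0, 0, 0]},
    {"translation": [0, 0, -0.011], "rotation": [0, 0, 0]},
    {"translation": [0, 0, -0.012], "rotation": [0, 0, 0]},
    {"translation": [0, 0, -0.012], "rotation": [0, 0, 0]},
    {"translation": [0, 0, -0.012], "rotation": [0, 0, 0]}
  ]
}}

```text
t: 31.63
eef_pos: [0.5336, -0.2257, 0.0138]
ee_rot: [3.141, -0.477, -3.011]
force: [-0.6, -0.1, -1.9]
width: 0.0435
gripper_force: 50.0
```

```bash
python3 -c "
from station import *
s=get_state();print(s['eef_pos'],s['force'],s['moment'],s['ee_rot'])"
```

```text
[ 0.5336386  -0.22571514  0.0138308 ] [-0.56576581 -0.07786339 -1.88196689] [ 0.31233667 -2.15259444  0.00713263] [ 3.14059523 -0.47664971 -3.01078134]
```

Request:
{"name": "apply_moves", "arguments": {
  "steps": [
    {"translation": [0, 0, -0.002], "rotation": [0, 0, 0]},
    {"translation": [0, 0, -0.003], "rotation": [0, 0, 0]},
    {"translation": [0, 0, -0.004], "rotation": [0, 0, 0]},
    {"translation": [0, 0, -0.005], "rotation": [0, 0, 0]},
    {"translation": [0, 0, -0.006], "rotation": [0, 0, 0]},
    {"translation": [0, 0, -0.007], "rotation": [0, 0, 0]},
    {"translation": [0, 0, -0.008], "rotation": [0, 0, 0]},
    {"translation": [0, 0, -0.008], "rotation": [0, 0, 0]},
    {"translation": [0, 0, -0.008], "rotation": [0, 0, 0]},
    {"translation": [0, 0, -0.008], "rotation": [0, 0, 0]}
  ]
}}

```text
t: 32.47
eef_pos: [0.5338, -0.2257, 0.0128]
ee_rot: [3.141, -0.476, -3.011]
force: [0.7, 2.4, 6.2]
width: 0.0434
gripper_force: 50.0
```

```bash
python3 pose.py p2 | tail -1; python3 fit.py;python3 -c "
from station import *
import cv2
s=get_state();print(s['eef_pos'],s['force'],s['moment'],s['ee_rot'])
a=grab_frame('side')
cv2.imwrite('pics/c8.png',cv2.resize(a[140:230,250:370],(720,540),interpolation=cv2.INTER_CUBIC))"
```

```text
tcp [ 0.5338 -0.2257  0.0128] [ 3.14099895 -0.47640753 -3.01059215] 32.4667
[[219.86, 110.12], [295.18, 110.12], [296.87, 269.27], [215.78, 268.06]]
profile near edge [232, 231, 232, 233, 233, 229, 206, 163, 131, 132, 126, 116, 98, 96] left [128, 122, 122, 126, 124, 163, 212, 234, 237, 238, 239, 237]
[0.21091958] [ 504.3 -230.    21.2] pitchdown -2.1 n [ 0.037 -0.     0.999]
[2.06438552] [ 507.4 -229.6   21.2] pitchdown -17.4 n [0.296 0.039 0.954]
[ 0.53381882 -0.22570326  0.01274734] [2.27007554e-03 2.73332601e+00 7.33186425e+00] [ 0.88711564 -0.56876205 -0.53864142] [ 3.14103497 -0.47647634 -3.010614  ]
```

View pics/c8.png

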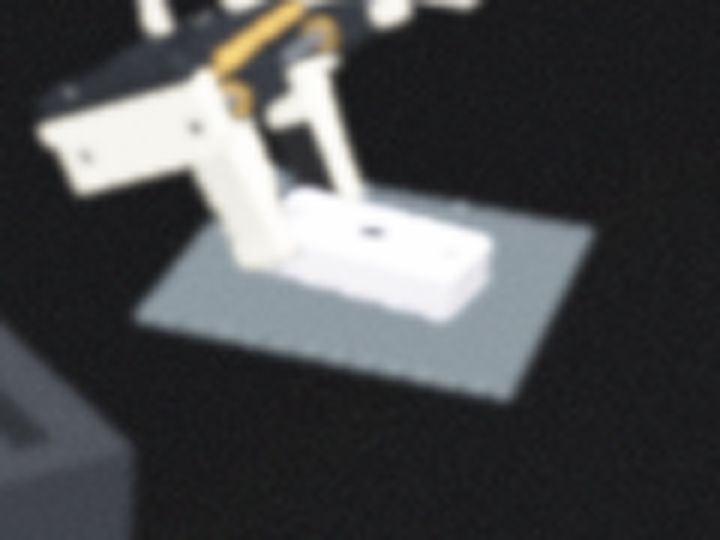

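The block sits on the mat, centred, with about 9 N of contact and perhaps a fraction of a degree nose-low. I slacken the grip and press 1.5 mm so it beds flat, then release.

Request:
{"name": "apply_moves", "arguments": {
  "steps": [
    {"translation": [0, 0, 0], "rotation": [0, 0, 0]},
    {"translation": [0, 0, 0], "rotation": [0, 0, 0]},
    {"translation": [0, 0, -0.001], "rotation": [0, 0, 0]},
    {"translation": [0, 0, -0.002], "rotation": [0, 0, 0]},
    {"translation": [0, 0, -0.003], "rotation": [0, 0, 0]},
    {"translation": [0, 0, -0.004], "rotation": [0, 0, 0]},
    {"translation": [0, 0, -0.005], "rotation": [0, 0, 0]},
    {"translation": [0, 0, -0.006], "rotation": [0, 0, 0]},
    {"translation": [0, 0, -0.006], "rotation": [0, 0, 0]},
    {"translation": [0, 0, -0.006], "rotation": [0, 0, 0]}
  ],
  "newtons": 5
}}

```text
t: 33.4
eef_pos: [0.5339, -0.2257, 0.0113]
ee_rot: [3.141, -0.476, -3.011]
force: [0.3, 1.9, 6.5]
width: 0.0441
gripper_force: 5.0
```

Request:
{"name": "apply_moves", "arguments": {
  "steps": [
    {"translation": [0, 0, 0], "rotation": [0, 0, 0]},
    {"translation": [0, 0, 0], "rotation": [0, 0, 0]},
    {"translation": [0, 0, 0], "rotation": [0, 0, 0]},
    {"translation": [0, 0, 0], "rotation": [0, 0, 0]},
    {"translation": [0, 0, 0], "rotation": [0, 0, 0]},
    {"translation": [0, 0, 0], "rotation": [0, 0, 0]},
    {"translation": [0, 0, 0], "rotation": [0, 0, 0]},
    {"translation": [0, 0, 0], "rotation": [0, 0, 0]},
    {"translation": [0, 0, 0], "rotation": [0, 0, 0]},
    {"translation": [0, 0, 0], "rotation": [0, 0, 0]}
  ],
  "jaw": -1
}}

```text
t: 34.23
eef_pos: [0.5336, -0.2257, 0.0103]
ee_rot: [3.141, -0.477, -3.011]
force: [-0.3, 0.5, 0.3]
width: 0.0877
gripper_force: 0.0
```

Request:
{"name": "apply_moves", "arguments": {
  "steps": [
    {"translation": [0, 0, 0], "rotation": [0, 0, 0]},
    {"translation": [0, 0, 0], "rotation": [0, 0, 0]},
    {"translation": [0, 0, 0.01], "rotation": [0, 0, 0]},
    {"translation": [0.02, 0, 0.04], "rotation": [0, 0, 0]},
    {"translation": [0.05, 0, 0.1], "rotation": [0, 0, 0]},
    {"translation": [0.09, 0, 0.18], "rotation": [0, 0, 0]},
    {"translation": [0.13, 0, 0.26], "rotation": [0, 0, 0]},
    {"translation": [0.17, 0, 0.34], "rotation": [0, 0, 0]},
    {"translation": [0.2, 0, 0.4], "rotation": [0, 0, 0]},
    {"translation": [0.21, 0, 0.42], "rotation": [0, 0, 0]}
  ]
}}

```text
t: 35.07
eef_pos: [0.5886, -0.2261, 0.1185]
ee_rot: [-3.141, -0.472, -3.011]
force: [-0.0, 0.3, -0.0]
width: 0.0876
gripper_force: 0.0
```

```bash
python3 -c "
from station import *
from h import *
import cv2
a=grab_frame('side');t=grab_frame('top')
m=camera_model('top')
br=(t.min(2)>185).astype(np.uint8)*255
print(rect(m,br,.024,(328,197)))
cv2.imwrite('pics/c9.png',np.hstack([cv2.resize(a[140:330,110:370],(500,366)),cv2.resize(t[140:250,100:390],(290,110)).repeat(1,0) if 0 else cv2.copyMakeBorder(t[140:250,100:390],0,256,0,0,0)]))"
```

```text
(array([ 502.7, -229.3]), array([92.1, 46.5]), 7.2)
```

View pics/c9.png

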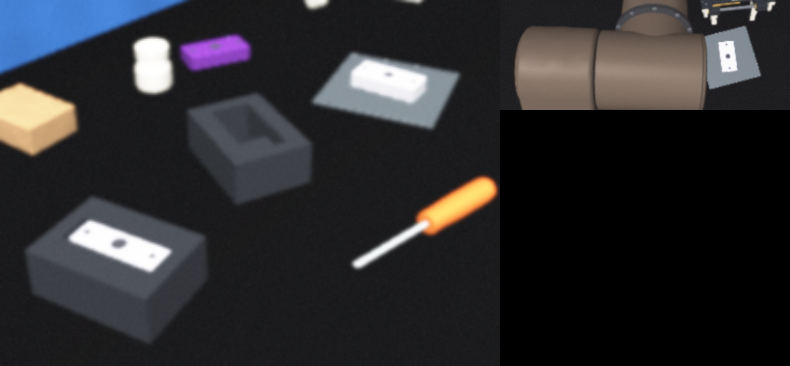

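The wide block lies flat with its centre at (503,-229), the mat centre at (503,-230). The narrow block is undisturbed and the arm is clear, so I hand in.

```bash
python3 -c "
from station import *
print(job_done())"
```

```text
the job is handed in; nothing more can be done
None
```

The wide block now lies flat, top side up, about 1 mm from the mat centre; the narrow block is still in its tray, and the job was handed in at about 35 s, after the first two presses let the block rock back and the third held.

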